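# Release the drawer of a dark incubation box with its two keys

## Robot

A 6-joint arm with a two-finger parallel gripper is mounted at the origin on a cart in front of the work surface, level with it; the furniture and walls round the work are solid. World frame = base frame: x ahead of the robot, y to its left, z up, the work surface at z = 0. Lengths are in mm, angles in rad, forces in N, time in s.
With the tool pointing down it reaches from about 325 to 775 mm from the base axis. Payload 5.5 kg.
Tool frame: the origin (TCP) lies on the centre line of the jaws, within the pads' length; the fingertips stand 19 mm ahead of it and the grasp point (between the pads) is the TCP; z points along the fingers, y is the line along which they close (so a half turn about z gives the same grasp; the last joint's range is limited). The gripper opens to 88 mm and grips with 3 to 60 N. Pads are 20 mm wide; open, the fingers measure 115 mm over their backs; the gripper's body (75 mm by 178 mm) begins 61 mm behind the grasp point.
Start: joints at [1.177, 0.091, 1.231, -0, 1.82, -0.057], TCP at [198.286, 566.303, 241.631] pointing down, gripper open.
Joint ranges: [-2.87, 2.87], [-0.86, 2.18], [0.17, 2.46], [-1.51, 4.65], [0.06, 2.69], [-2.65, 2.65]. Speed limits (rad/s): [2.57, 2.57, 3.01, 3.14, 3.14, 3.14].

## Interface

Orientations are given as a rotation vector (axis times angle).
In Python, from bench import arm gives the robot as it stands.
- The arm moves only by the tool drive_tool, never from a script. Its argument "commands" is a list of rows, each a list of 5 numbers: the opening in per cent of the stroke, from 0 (shut) to 100 (fully open), then the shift along the tool's x, y, z in m, then the turn about the tool's z in rad. In form: [[hand, dx, dy, dz, yaw], ...]. A call has 1 to 8 rows; each row is the pose to reach, as a shift and turn from the pose commanded when the call began, along the tool's axes at that moment; what a row does not reach only later rows make up. A row lasts 1/12 s, in which the tool goes at most 41.7 mm and 7.16 degrees, less where a joint would pass 70% of its speed; a pose out of reach is approached as far as the arm can. A call with a gripper value outside its range is refused whole. The fingers move at their own pace and stop on an object; the grip force is fixed at half the most. Time passes only in rows, so rows that repeat a pose let the fingers close. It gives the time, the measured TCP pose, the force, the opening and the grip force at its end, in the units of the state.
- arm.observe(): the state, without advancing time (a new reading comes with each control period).
- arm.grab_frame(name): name is "side" or "top" or "wrist"; returns a dict with "color" (384x512x3 uint8, red, green, blue), "intrinsics" (3x3 intrinsics, pixels), "dist" ([k1, k2, p1, p2, k3] as OpenCV has them; the pictures are not rectified), "cam_to_world" (4x4, takes a point from camera to world coordinates). Camera axes: x right, y down, z forward; pixel columns grow to the right and rows downward; lengths in mm; the calibration is good to about 2 mm. A picture is of the moment at which its call begins. There is no depth.
- arm.sign_off(): hands the job in; it is judged then, once.
The state is a dict: "time": time; "joints": joint angles; "joint_velocities": joint speeds; "effort": joint torques, N m; "ee_pos": TCP position; "tcp_rot": TCP orientation; "contact_force": force on the tool from outside, world axes, zero at the start; "moment": the same for the moment, N m; "finger_gap": finger opening in mm; "finger_force": force on a finger pad.
Only numpy, scipy, OpenCV 4.12 (cv2) and the standard library are available. Lean on these libraries where they do the work, as an engineer would, in place of code of your own. Each camera call takes 0.05 s, during which the arm holds its last target. There are 200 camera calls.

## Task

The plate's dark incubation is over: open the incubation box. Push the lock slide on its top all the way to the left, then press the two round release keys down together, one with each fingertip, and keep holding them until the drawer has run all the way out on its own spring; then let go of the keys. Do not touch the drawer or the plate, and leave the timer, the vial and the tape roll where they are.

Things in the scene. Friction and masses are not known exactly. Their poses are not given: they have to be found in the camera images.
- dark_box: fixed off-white box 172 mm deep (its x), 182 wide (its y), 80 high, flat top; origin at the centre of its underside on the worktop; its drawer faces its -x, its left seen from the drawer side is +y. A hidden catch on each side holds the sprung drawer, and each key frees only its own side's catch; if the keys are let go early, second catches stop the drawer at about 40 mm (press both again)
- key_left_top (a point): centre of the flat top of the left release key, a round grey push key 22 mm across, standing 10 mm above the box top, at x = -60, y = +30 mm in the box's frame, z = 90 mm when up. Moves with the key
- key_right_top (a point): the same for the right release key, at x = -60, y = -30 mm in the box's frame; the keys are 60 mm apart centre to centre
- key_left (a joint): how far the left key is pressed, 0 to 0.006 m, springs back; it needs about 4.5 N to go fully down and frees its catch from about 0.004 m; while the lock is on, it goes down less than 1 mm
- key_right (a joint): the same for the right key
- lock_grip (a point): centre of the top of the lock slide's black ribbed grip, a bar 12 mm wide (box y), 22 mm long (box x), standing 12 mm above the box top, at x = -24 mm in the box's frame, 36 mm behind the line of the keys. Moves with the grip
- lock (a joint): position of the lock slide, from 0 (locked, grip to the right) to 0.016 m (unlocked, grip at the left end of its slot, its own +y); it stays where it is left, about 2 N moves it
- drawer (a joint): how far the drawer is out, 0 (shut) to 0.100 m (right out); a spring with a damper drives it towards the box's -x, which takes about 3 s. Its front is a panel 176 mm wide, 13 to 50 mm above the worktop
- drawer_seat (a point): centre of the drawer's floor, 20 mm above the worktop, where the plate stands; moves with the drawer
- plate_mid (a point): centre of the loose 96-well plate (85 x 128 x 17 mm) that lies in the drawer
- timer: bench timer, 66 x 66 x 23 mm, lying on the box's top at the rear right; origin under its centre
- vial: small reagent vial with a wide cap, 32 mm across, 58 mm high, standing on the worktop to the right of the box; origin under its centre
- tape_roll: roll of tape lying flat, 73 mm across, 19 mm high, on the worktop to the left of the drawer's way; origin under its centre

How it is judged (in metres and radians):
On the way, in this order (a step that is already met when the one before it is completed fails the run):
1. the lock slide is pushed to its left end (value of joint lock above 0.013 m), for 0.2 s.
2. both keys are held down together by the fingers (value of joint each of key_left, key_right above 0.0035 m and contact force between the fingers and key_left above 0.5 N and contact force between the fingers and key_right above 0.5 N), for 0.5 s.
3. the drawer runs right out while both keys are still held down (value of joint drawer above 0.092 m and value of joint each of key_left, key_right above 0.003 m), for 0.1 s.
At the end, for the whole second after the job is handed in: the drawer is out at least 92 of its 100 mm with the plate lying flat in it (within 8 mm of its place), the lock slide is at its left end (beyond 13 of 16 mm), and both keys are up again (less than 1.5 mm down) (value of joint drawer above 0.092 m and value of joint lock above 0.013 m and value of joint each of key_left, key_right below 0.0015 m and horizontal distance between plate_mid and drawer_seat below 0.008 m and z of plate_mid in the frame of dark_box below 0.034 m and angle between plate_mid's own z axis and vertical below 0.1 rad); the robot touches nothing.
It fails at once if the robot touches the drawer (contact force between any of the arm, the fingers and drawer above 1 N).
It fails at once if the plate is lifted or touched (z of plate_mid in the frame of dark_box above 0.04 m or contact force between the fingers and assay_plate above 0.5 N).
It fails at once if the timer, vial or tape roll is moved by more than 2 cm, or the vial is tipped (distance of any of timer, vial, tape_roll from where it was at the start of the episode above 0.02 m or angle between vial's own z axis and vertical above 0.5 rad).
It also fails if it takes over 48 s, if anything falls off the work surface, if the arm or the gripper's body presses on something with over 40 N, if the wrist force passes 120 N, or if a joint passes its speed limit or range.

## Working session

There is one attempt and no reset: what is moved stays moved. The work goes in short steps, Python scripts to look and compute and a tool call to move; the robot and the scene stay as the last step left them, time stands still between calls to the robot, and variables do not carry over. Pictures are saved under pics/ and viewed, at most 10 in all, crops included, and the job is handed in when it is done.

Besides the shell and the picture viewer there is one more tool, called as a command line: name --pt "numbers of a row" for each row, then --argument value for the rest. drive_tool: Moves the arm, as the interface text tells. Its arguments: {"type":"object","properties":{"commands":{"type":"array"}},"required":["commands"]}

```bash
mkdir -p pics; python3 - <<'E'
from bench import arm
import cv2
s=arm.observe();print(s['time'],s['ee_pos'],s['tcp_rot'],s['finger_gap'])
for n in("top","side"):
    f=arm.grab_frame(n);cv2.imwrite(f"pics/{n}0.png",f["color"][:,:,::-1]);print(n,f["intrinsics"].round(1).tolist(),f["dist"],f["cam_to_world"].round(3).tolist())
E
```

```text
0.0 [198.18725139 566.05281722 240.53289204] [-5.26526969e-01 -3.09673377e+00  2.91904177e-03] 87.48576228036504
top [[495.1, 0.0, 248.6], [0.0, 495.1, 190.6], [0.0, 0.0, 1.0]] [-0.20566748  0.          0.          0.          0.        ] [[-0.011, -0.983, 0.186, 304.48], [-1.0, 0.011, -0.002, -339.636], [-0.0, -0.186, -0.983, 1304.863], [0.0, 0.0, 0.0, 1.0]]
side [[393.2, 0.0, 256.0], [0.0, 393.2, 192.3], [0.0, 0.0, 1.0]] [-0.03844468  0.          0.          0.          0.        ] [[0.925, -0.149, 0.35, 176.52], [-0.381, -0.349, 0.856, -1158.335], [-0.005, -0.925, -0.38, 457.485], [0.0, 0.0, 0.0, 1.0]]
```

View pics/top0.png

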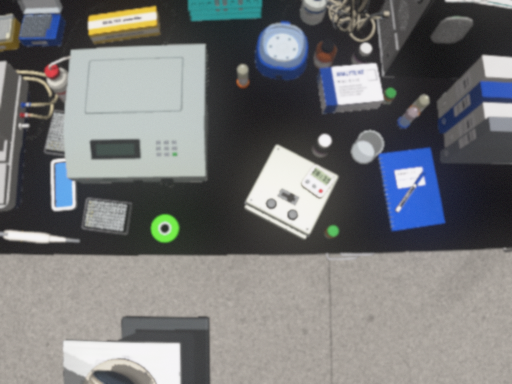

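View pics/side0.png

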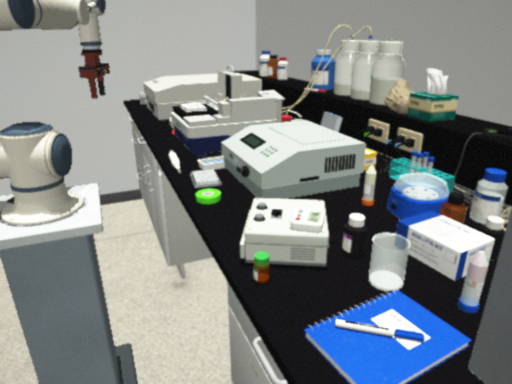

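The top view shows the box at about (291,191), with its keys at (271,203) and (292,214). The lock grip is near (289,196), the timer at (319,180), the vial at (332,231) and the tape at (165,228). I'll zoom in to refine these.

```bash
python3 - <<'E'
import cv2
c=cv2.imread("pics/top0.png")[135:245,235:350]
cv2.imwrite("pics/top_crop.png",cv2.resize(c,None,fx=5,fy=5,interpolation=cv2.INTER_CUBIC))
E
```

```text
(no output)
```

View pics/top_crop.png

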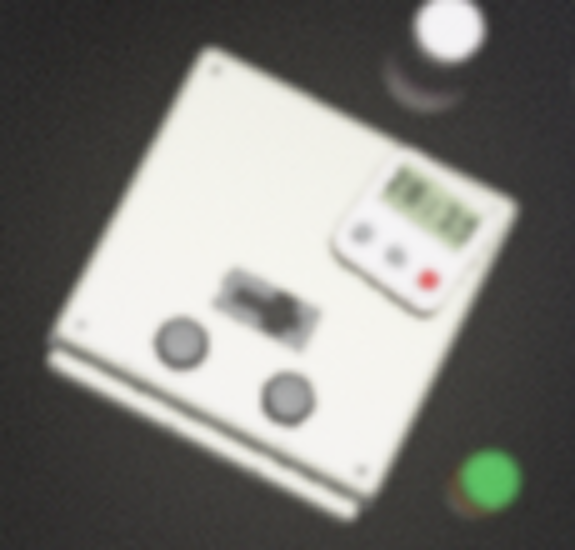

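The crop shows the left key at (182,343), the right key at (288,398) and the grip's dark block at about (283,312). The box's top corners are at (210,48), (516,208), (370,500) and (57,342).

```bash
cat >h.py <<'E'
import numpy as np,cv2
from scipy.spatial.transform import Rotation as R
def to_plane(f,px,z):
    u=cv2.undistortPoints(np.array(px,float).reshape(-1,1,2),f["intrinsics"],f["dist"]).reshape(-1,2)
    T=f["cam_to_world"];d=np.c_[u,np.ones(len(u))]@T[:3,:3].T
    return T[:3,3]+d*((z-T[2,3])/d[:,2])[:,None]
def project(f,P):
    W=np.linalg.inv(f["cam_to_world"])
    return cv2.projectPoints(np.array(P,float).reshape(-1,3),cv2.Rodrigues(W[:3,:3])[0],W[:3,3],f["intrinsics"],f["dist"])[0].reshape(-1,2)
E
python3 - <<'E'
from h import *; from bench import arm
f=arm.grab_frame("top")
c=lambda p:(np.array(p)+.5)/5-.5+[235,135]
k=to_plane(f,c([(182,343),(288,398)]),90);g=to_plane(f,c([(283,312)]),92)
q=to_plane(f,c([(210,48),(516,208),(370,500),(57,342)]),80)
t=to_plane(f,c([(430,230)]),103);v=to_plane(f,c([(491,480)]),58)
print("keys",k.round(1),np.linalg.norm(k[0]-k[1]));print("grip",g,"corners",q.round(1),"timer",t,"vial",v)
e=k[0]-k[1];a=np.arctan2(-e[0],e[1]);print("yaw keys",a)
for i,j in((0,1),(3,2)):
    e=q[i]-q[j];print(np.arctan2(-e[0],e[1]),np.linalg.norm(e))
for i,j in((0,3),(1,2)):
    e=q[i]-q[j];print(np.arctan2(e[1],e[0]),np.linalg.norm(e))
# fit box pose: model points
from scipy.optimize import least_squares
M=np.array([[-60,30],[-60,-30],[86,91],[86,-91],[-86,-91],[-86,91]],float);P=np.r_[k,q][:,:2]
fn=lambda x:(((M@np.array([[np.cos(x[2]),np.sin(x[2])],[-np.sin(x[2]),np.cos(x[2])]])+x[:2])-P)*[[1.]]).ravel()
r=least_squares(fn,[*q.mean(0)[:2],a]);print("box",r.x,fn(r.x).reshape(-1,2).round(1).tolist())
a=r.x[2];B=np.array([[np.cos(a),-np.sin(a)],[np.sin(a),np.cos(a)]])
print("grip in box",(g[0,:2]-r.x[:2])@B,"timer",(t[0,:2]-r.x[:2])@B,"vial",(v[0,:2]-r.x[:2])@B)
s=arm.observe();print(R.from_rotvec(s['tcp_rot']).as_matrix().round(3))
E
```

```text
keys [[ 501.5 -397.6   90. ]
 [ 473.2 -449.7   90. ]] 59.282497497780376
grip [[ 516.16251382 -448.20518259   92.        ]] corners [[ 656.4 -415.6   80. ]
 [ 570.6 -570.1   80. ]
 [ 422.8 -490.3   80. ]
 [ 504.3 -335.4   80. ]] timer [[ 554.81655387 -521.89880143  103.        ]] vial [[ 434.06290747 -555.2743086    58.        ]]
yaw keys -0.4971889911152294
-0.5067271614103466 176.68784731779667
-0.48470094525683105 175.0024769353992
-0.4854200748670865 171.9108818881728
-0.49521207059957073 168.0286695303187
box [ 5.39053198e+02 -4.52643244e+02 -4.94995593e-01] [[-1.0, -0.1], [-1.2, -0.8], [1.6, 2.2], [0.9, -3.4], [-2.6, -1.6], [2.3, 3.7]]
grip in box [-22.25133669  -6.96834633] timer [ 46.76960566 -53.4548367 ] vial [ -43.63578468 -140.18564434]
[[-0.944  0.33  -0.001]
 [ 0.33   0.944 -0.001]
 [ 0.    -0.001 -1.   ]]
```

drive_tool --pt "53 -0.023 -0.031 0 0.05" --pt "53 -0.046 -0.062 0 0.1" --pt "53 -0.069 -0.093 0 0.158" --pt "53 -0.092 -0.124 0 0.158" --pt "53 -0.115 -0.155 0 0.158" --pt "53 -0.138 -0.186 0 0.158" --pt "53 -0.161 -0.217 0 0.158" --pt "53 -0.184 -0.248 0 0.158"

```text
time: 0.82
ee_pos: [289.9, 269.7, 241.4]
tcp_rot: [0.768, 3.046, 0.0]
contact_force: [1.4, -0.3, 0.6]
finger_gap: 46.8
finger_force: 0.0
```

drive_tool --pt "53 -0.028 -0.027 0 0" --pt "53 -0.056 -0.054 0 0" --pt "53 -0.084 -0.081 0 0" --pt "53 -0.112 -0.108 0 0" --pt "53 -0.14 -0.135 0 0" --pt "53 -0.168 -0.162 0 0" --pt "53 -0.196 -0.189 0 0" --pt "53 -0.224 -0.216 0 0"

```text
time: 1.48
ee_pos: [384.5, -27.0, 241.6]
tcp_rot: [0.77, 3.045, 0.0]
contact_force: [0.9, -0.4, 0.3]
finger_gap: 46.4
finger_force: 0.0
```

drive_tool --pt "53 -0.028 -0.027 0 0" --pt "53 -0.056 -0.054 0 0" --pt "53 -0.084 -0.081 0 0" --pt "53 -0.112 -0.108 0 0" --pt "53 -0.14 -0.135 0 0" --pt "53 -0.168 -0.162 0 0" --pt "53 -0.196 -0.189 0 0" --pt "53 -0.224 -0.216 0 0"

```text
time: 2.15
ee_pos: [479.2, -323.5, 241.1]
tcp_rot: [-0.77, -3.045, -0.0]
contact_force: [1.3, 0.1, 0.4]
finger_gap: 46.6
finger_force: 0.0
```

drive_tool --pt "53 -0.03 -0.029 0 0" --pt "53 -0.06 -0.058 0 0" --pt "53 -0.092 -0.086 0 0" --pt "53 -0.092 -0.086 0.02 0" --pt "53 -0.092 -0.086 0.05 0" --pt "53 -0.092 -0.086 0.08 0" --pt "53 -0.092 -0.086 0.08 0" --pt "53 -0.092 -0.086 0.08 0"

```text
time: 2.82
ee_pos: [518.3, -440.1, 158.9]
tcp_rot: [-0.768, -3.041, -0.004]
contact_force: [0.3, 0.3, 0.9]
finger_gap: 46.6
finger_force: 0.0
```

```bash
python3 - <<'E'
from h import *; from bench import arm
s=arm.observe();p=s['ee_pos'];M=R.from_rotvec(s['tcp_rot']).as_matrix();print(s['time'],p,s['joints'])
print("to lock hover, tool axes",M.T@(np.array([518.7,-441,160])-p),M[:,1])
f=arm.grab_frame("wrist");cv2.imwrite("pics/w1.png",f["color"][:,:,::-1])
P=[(501.5,-397.6,90),(473.2,-449.7,90),(516.2,-448.2,92)];print(project(f,P))
E
```

```text
2.8167 [ 518.30881892 -440.05119178  158.89540357] [-7.53939228e-01  3.12628047e-01  1.12609205e+00 -1.80841378e-05
  1.70870198e+00 -1.82985173e+00]
to lock hover, tool axes [-0.78862254 -0.6475542  -1.11001847] [0.4749347  0.8800198  0.00147597]
[[295.64890466 162.09422236]
 [214.67228559 161.92988568]
 [244.79868067 210.74902447]]
```

View pics/w1.png

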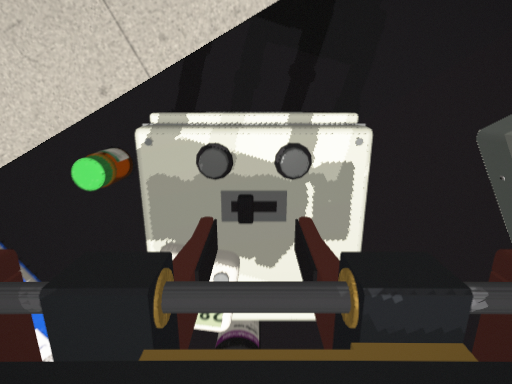

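The wrist view shows the keys at (214,160) and (293,160) and the grip at (246,209). All three are within 2 px of the prediction, and the open fingers straddle the grip. Next I go down and push left.

drive_tool --pt "53 0 0 0.02 0" --pt "53 0 0 0.04 0" --pt "53 0 0 0.05 0" --pt "53 0 0 0.056 0" --pt "53 0 0 0.056 0" --pt "53 0 0 0.056 0"

```text
time: 3.37
ee_pos: [519.7, -441.1, 107.3]
tcp_rot: [0.769, 3.044, -0.001]
contact_force: [0.6, -0.7, 0.8]
finger_gap: 46.4
finger_force: 0.0
```

drive_tool --pt "53 0 0.005 0 0" --pt "53 0 0.01 0 0" --pt "53 0 0.014 0 0" --pt "53 0 0.018 0 0" --pt "53 0 0.021 0 0" --pt "53 0 0.024 0 0" --pt "53 0 0.024 0 0" --pt "53 0 0.024 0 0"

```text
time: 4.03
ee_pos: [530.7, -419.6, 105.7]
tcp_rot: [0.769, 3.046, 0.0]
contact_force: [-0.2, -1.9, -0.7]
finger_gap: 46.6
finger_force: 0.7
```

drive_tool --pt "53 0 0.002 0 0" --pt "53 0 0.004 0 0" --pt "53 0 0.006 0 0" --pt "53 0 0.006 0 0" --pt "53 0 0.006 0 0"

```text
time: 4.45
ee_pos: [531.1, -419.1, 105.5]
tcp_rot: [-0.775, -3.043, 0.013]
contact_force: [-6.3, -14.8, -0.7]
finger_gap: 46.9
finger_force: 8.1
```

```bash
python3 - <<'E'
from h import *; from bench import arm
s=arm.observe();p=s['ee_pos'];print(p,s['contact_force'],s['finger_force'])
f=arm.grab_frame("wrist");cv2.imwrite("pics/w2.png",f["color"][:,:,::-1])
E
```

```text
[ 531.07384376 -419.07395657  105.52830078] [ -6.28343401 -14.82583534  -0.71228567] 8.089001476764679
```

View pics/w2.png

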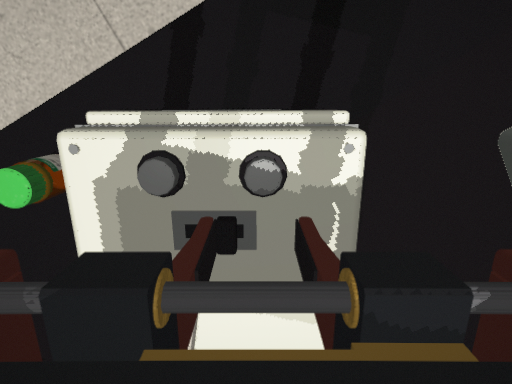

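The grip now sits at (227,236), about +8 mm left of the key midline (213). Together with the 16 N force rise, that means it is at its left end stop. Now I back off, lift, and go over the keys.

drive_tool --pt "53 0 -0.007 0 0" --pt "53 0 -0.014 0 0" --pt "53 0 -0.014 -0.015 0" --pt "53 0 -0.014 -0.035 0" --pt "53 0.015 -0.02 -0.035 0" --pt "53 0.036 -0.03 -0.035 0" --pt "53 0.036 -0.03 -0.035 0" --pt "53 0.036 -0.03 -0.035 0"

```text
time: 5.17
ee_pos: [487.2, -423.4, 140.5]
tcp_rot: [-0.77, -3.046, -0.002]
contact_force: [-0.5, -0.7, 0.5]
finger_gap: 46.4
finger_force: 0.0
```

```bash
python3 - <<'E'
from h import *; from bench import arm
s=arm.observe();p=s['ee_pos'];M=R.from_rotvec(s['tcp_rot']).as_matrix();print(s['time'],p,s['contact_force'],s['finger_gap'])
f=arm.grab_frame("wrist");cv2.imwrite("pics/w3.png",f["color"][:,:,::-1])
print("to key mid",M.T@(np.array([487,-424,109])-p), project(f,[(501.5,-397.6,90),(473.2,-449.7,90)]))
E
```

```text
5.1667 [ 487.1688715  -423.42435345  140.51164557] [-0.4733059  -0.66637354  0.49718996] 46.37177181820478
to key mid [-0.13496145 -0.62324518 31.51090357] [[297.62211786 215.95492602]
 [213.2858119  215.83984399]]
```

View pics/w3.png

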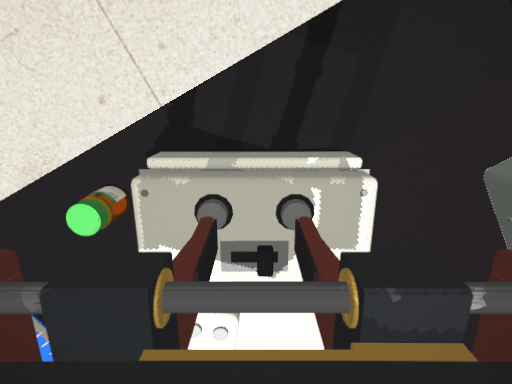

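The keys are at (213,213) and (295,213), with the fingertips lined up over them, and the grip is at the left at (265,260). Now I press the keys.

drive_tool --pt "53 0.001 0 0.015 0" --pt "53 0.001 0 0.027 0" --pt "53 0.001 0 0.03 0" --pt "53 0.001 0 0.033 0" --pt "53 0.001 0 0.036 0" --pt "53 0.001 0 0.038 0" --pt "53 0.001 0 0.039 0" --pt "53 0.001 0 0.039 0"

```text
time: 5.88
ee_pos: [487.0, -422.6, 103.4]
tcp_rot: [-0.768, -3.046, -0.001]
contact_force: [-4.1, 4.9, 7.7]
finger_gap: 46.4
finger_force: 4.1
```

drive_tool --pt "53 0 0 0.0005 0" --pt "53 0 0 0.0005 0" --pt "53 0 0 0.0005 0" --pt "53 0 0 0.0005 0" --pt "53 0 0 0.0005 0" --pt "53 0 0 0.0005 0"

```text
time: 6.38
ee_pos: [487.0, -422.6, 103.3]
tcp_rot: [0.768, 3.046, 0.001]
contact_force: [-4.4, 4.4, 10.0]
finger_gap: 46.7
finger_force: 4.8
```

drive_tool --pt "53 0 0 0.0005 0" --pt "53 0 0 0.001 0" --pt "53 0 0 0.001 0" --pt "53 0 0 0.001 0" --pt "53 0 0 0.001 0" --pt "53 0 0 0.001 0" --pt "53 0 0 0.001 0" --pt "53 0 0 0.001 0"

```text
time: 7.05
ee_pos: [487.0, -422.6, 103.2]
tcp_rot: [0.768, 3.046, 0.001]
contact_force: [-4.0, 6.6, 11.6]
finger_gap: 46.6
finger_force: 6.5
```

```bash
python3 - <<'E'
from h import *; from bench import arm
f=arm.grab_frame("side");g=arm.grab_frame("wrist")
a=cv2.resize(f["color"][150:342,200:456],None,fx=1.5,fy=2);b=cv2.resize(g["color"],(384,384))
cv2.imwrite("pics/sw.png",np.hstack([a,b])[:,:,::-1])
E
```

```text
(no output)
```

View pics/sw.png

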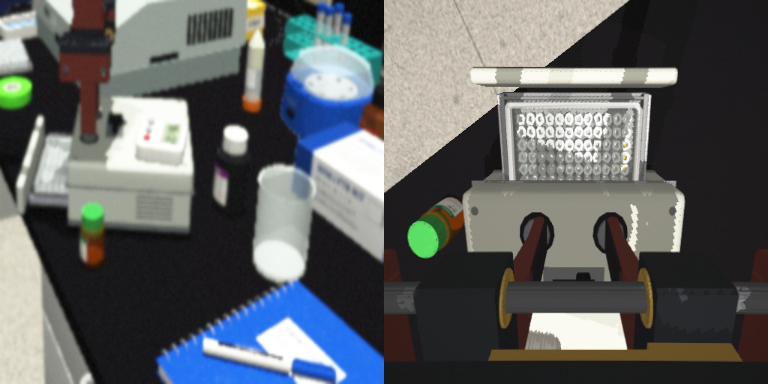

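The drawer is running out and both keys are down. I keep holding them for about 4 s more.

drive_tool --pt "53 0 0 0 0" --pt "53 0 0 0 0" --pt "53 0 0 0 0" --pt "53 0 0 0 0" --pt "53 0 0 0 0" --pt "53 0 0 0 0" --pt "53 0 0 0 0" --pt "53 0 0 0 0"

```text
time: 7.82
ee_pos: [487.0, -422.6, 103.3]
tcp_rot: [0.768, 3.046, 0.001]
contact_force: [-5.4, 5.8, 13.5]
finger_gap: 46.4
finger_force: 6.5
```

drive_tool --pt "53 0 0 0 0" --pt "53 0 0 0 0" --pt "53 0 0 0 0" --pt "53 0 0 0 0" --pt "53 0 0 0 0" --pt "53 0 0 0 0" --pt "53 0 0 0 0" --pt "53 0 0 0 0"

```text
time: 8.48
ee_pos: [487.1, -422.6, 103.3]
tcp_rot: [0.768, 3.046, 0.001]
contact_force: [-5.0, 6.6, 12.7]
finger_gap: 46.8
finger_force: 6.5
```

drive_tool --pt "53 0 0 0 0" --pt "53 0 0 0 0" --pt "53 0 0 0 0" --pt "53 0 0 0 0" --pt "53 0 0 0 0" --pt "53 0 0 0 0" --pt "53 0 0 0 0" --pt "53 0 0 0 0"

```text
time: 9.15
ee_pos: [487.1, -422.6, 103.3]
tcp_rot: [0.768, 3.046, 0.001]
contact_force: [-4.7, 5.5, 12.8]
finger_gap: 46.8
finger_force: 6.5
```

drive_tool --pt "53 0 0 0 0" --pt "53 0 0 0 0" --pt "53 0 0 0 0" --pt "53 0 0 0 0" --pt "53 0 0 0 0" --pt "53 0 0 0 0" --pt "53 0 0 0 0" --pt "53 0 0 0 0"

```text
time: 9.82
ee_pos: [487.1, -422.6, 103.3]
tcp_rot: [0.768, 3.046, 0.001]
contact_force: [-5.1, 6.1, 12.4]
finger_gap: 46.4
finger_force: 6.5
```

drive_tool --pt "53 0 0 0 0" --pt "53 0 0 0 0" --pt "53 0 0 0 0" --pt "53 0 0 0 0" --pt "53 0 0 0 0" --pt "53 0 0 0 0" --pt "53 0 0 0 0" --pt "53 0 0 0 0"

```text
time: 10.48
ee_pos: [487.1, -422.6, 103.3]
tcp_rot: [0.768, 3.046, 0.001]
contact_force: [-5.5, 5.1, 13.1]
finger_gap: 47.1
finger_force: 6.5
```

```bash
python3 - <<'E'
from h import *; from bench import arm
f=arm.grab_frame("wrist");cv2.imwrite("pics/w5.png",f["color"][:,:,::-1])
a=-.495;c,s=np.cos(a),np.sin(a)
pt=lambda x,y,z:(487+c*(x+60)-s*y,-424+s*(x+60)+c*y,z)
# panel's outer top edge ends for candidate openings; closed outer face from first top picture ~ -98
for d in(60,80,92,100):print(d,project(f,[pt(-98-d,88,50),pt(-98-d,-88,50),pt(-86-d,88,50)]).round().tolist())
E
```

```text
60 [[396.0, 67.0], [112.0, 67.0], [393.0, 87.0]]
80 [[400.0, 31.0], [107.0, 31.0], [397.0, 53.0]]
92 [[403.0, 8.0], [104.0, 8.0], [400.0, 31.0]]
100 [[405.0, -8.0], [102.0, -8.0], [402.0, 16.0]]
```

View pics/w5.png

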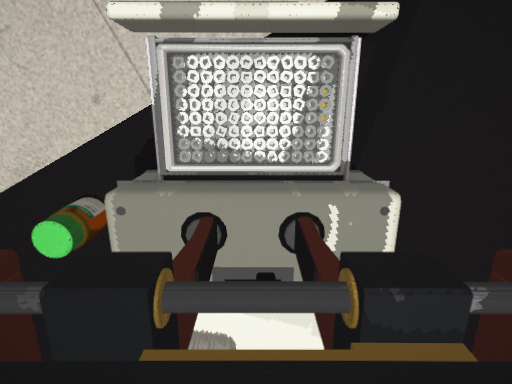

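The drawer's front panel is at rows 2–30, at or near full travel. I hold on longer and check numerically that it has stopped.

drive_tool --pt "53 0 0 0 0" --pt "53 0 0 0 0" --pt "53 0 0 0 0" --pt "53 0 0 0 0" --pt "53 0 0 0 0" --pt "53 0 0 0 0" --pt "53 0 0 0 0" --pt "53 0 0 0 0"

```text
time: 11.2
ee_pos: [487.0, -422.6, 103.3]
tcp_rot: [0.768, 3.046, 0.001]
contact_force: [-5.6, 6.2, 12.4]
finger_gap: 46.6
finger_force: 6.5
```

drive_tool --pt "53 0 0 0 0" --pt "53 0 0 0 0" --pt "53 0 0 0 0" --pt "53 0 0 0 0" --pt "53 0 0 0 0" --pt "53 0 0 0 0" --pt "53 0 0 0 0" --pt "53 0 0 0 0"

```text
time: 11.87
ee_pos: [487.0, -422.6, 103.2]
tcp_rot: [0.768, 3.046, 0.001]
contact_force: [-5.5, 6.5, 12.8]
finger_gap: 46.4
finger_force: 6.5
```

```bash
python3 - <<'E'
from h import *; from bench import arm
f=arm.grab_frame("wrist");a=cv2.cvtColor(f["color"],cv2.COLOR_RGB2GRAY)[0:175,110:395];b=cv2.imread("pics/w5.png",0)[0:175,110:395]
print(cv2.phaseCorrelate(a.astype(float),b.astype(float)),np.abs(a.astype(float)-b).mean())
t=arm.grab_frame("top")["color"];cv2.imwrite("pics/t2.png",cv2.resize(t[130:260,230:350],None,fx=4.5,fy=4.5)[:,:,::-1])
E
```

```text
((-0.0020400249971146422, -0.002109888665899007), 1.0019546232421668) 0.8312982456140351
```

The drawer has stopped, so I lift straight up off the keys.

drive_tool --pt "53 0 0 -0.01 0" --pt "53 0 0 -0.03 0" --pt "53 0 0 -0.06 0" --pt "53 0 0 -0.09 0" --pt "53 0 0 -0.12 0" --pt "53 0 0 -0.12 0" --pt "53 0 0 -0.12 0" --pt "53 0 0 -0.12 0"

```text
time: 12.63
ee_pos: [486.8, -423.1, 219.2]
tcp_rot: [-0.769, -3.045, -0.001]
contact_force: [-0.0, 0.3, -1.0]
finger_gap: 46.4
finger_force: 0.0
```

```bash
python3 - <<'E'
from h import *; from bench import arm
f=arm.grab_frame("wrist");cv2.imwrite("pics/w6.png",f["color"][:,:,::-1])
a=-.495;c,s=np.cos(a),np.sin(a)
pt=lambda x,y,z:(487+c*(x+60)-s*y,-424+s*(x+60)+c*y,z)
print(project(f,[pt(-60,30,90),pt(-60,30,84),pt(-60,-30,90),pt(-24,8,92)]).round().tolist())
for d in(0,80,92,100):print(d,project(f,[pt(-86-d,88,50),pt(-86-d,-88,50)]).round().tolist())
E
```

```text
[[286.0, 187.0], [286.0, 185.0], [224.0, 187.0], [263.0, 223.0]]
0 [[337.0, 154.0], [173.0, 154.0]]
80 [[343.0, 74.0], [167.0, 74.0]]
92 [[344.0, 61.0], [166.0, 61.0]]
100 [[345.0, 52.0], [165.0, 52.0]]
```

View pics/w6.png

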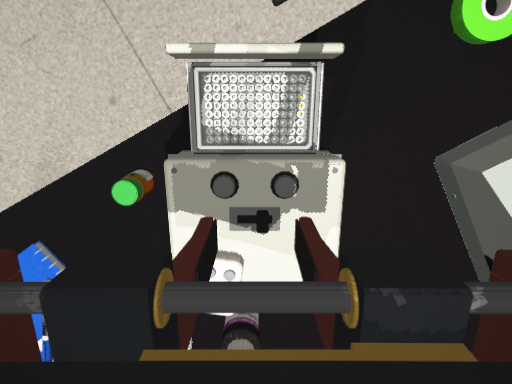

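The drawer panel is at rows 43–58, which matches full travel, with the plate lying flat in it. The keys are up at (224,185) and (286,185), the grip is at the left at (263,221), and the vial is untouched. I'm handing in.

```bash
python3 -c "
from bench import arm
print(arm.sign_off())"
```

```text
the job is handed in; nothing more can be done
None
```

I handed the job in at about 13 s of the 48 s allowed: the lock is fully left, both keys were held until the drawer stopped at what the last image shows as full travel, and the keys are up again with the arm clear; the sign-off returned no verdict.

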